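Release a snap-lid dry box and take out the specimen mount

ROBOT

A 7-joint arm with a two-finger parallel gripper is mounted at the origin on a cart in front of the work surface, level with it; the furniture and walls round the work are solid. World frame = base frame: x ahead of the robot, y to its left, z up, the work surface at z = 0. Lengths are in mm, angles in rad, forces in N, time in s.
With the tool pointing down it reaches from about 400 to 875 mm from the base axis. Payload 6.5 kg.
Tool frame: the origin (TCP) lies between the finger pads; the fingertips stand arm.nose_length ahead of it and the grasp point (between the pads) lies 2 mm behind it (arm.nose_length is the distance from the TCP to the fingertips, in mm); z points along the fingers, y is the line along which they close (so a half turn about z gives the same grasp; the last joint's range is limited). The gripper opens to 85 mm and grips with 20 to 120 N. Pads are 22 mm wide; open, the fingers measure 114 mm over their backs; the gripper's body (76 mm by 85 mm) begins 54 mm behind the grasp point. The pads swing forward as they close: fully open they stand 13 mm farther back than shut.
Start: joints at [-1.406, 0.536, -0.004, 1.538, 0.003, 1.067, -0.071], TCP at [148.687, 632.758, 248.29] pointing down, gripper open.
Joint ranges: [-2.7, 2.7], [-0.37, 2.16], [-1.27, 1.26], [0.24, 2.4], [-1.31, 4.45], [0.19, 1.91], [-2.76, 2.76]. Speed limits (rad/s): [2.39, 2.39, 3.14, 3.14, 3.14, 3.14, 3.14].

INTERFACE

Orientations are given as [roll, pitch, yaw] about the fixed x, y, z axes, in that order (R = Rz(yaw) Ry(pitch) Rx(roll)).
In Python, from rig import arm, eyes gives the robot as it stands.
- The arm moves only by the tool move_arm, never from a script. Its argument "motion" is a list of rows, each a list of 7 numbers: the shift along the tool's x, y, z in m, then the turn, a rotation vector about the tool's x, y, z in degrees, then the opening, from -1 (shut) to 1 (fully open), so that 0 is half open. A call has 1 to 8 rows; each row is the pose to reach, as a shift and turn from the pose commanded when the call began, along the tool's axes at that moment; what a row does not reach only later rows make up. A row lasts 1/12 s, in which the tool goes at most 41.7 mm and 7.16 degrees, less where a joint would pass 70% of its speed; a pose out of reach is approached as far as the arm can. A call with a gripper value outside its range is refused whole. The fingers move at their own pace and stop on an object; "grip_force" is the grip in N (left out, the last holds). Time passes only in rows, so rows that repeat a pose let the fingers close. It gives the time, the measured TCP pose, the force, the opening and the grip force at its end, in the units of the state.
- arm.read_state(): the state, without advancing time (a new reading comes with each control period).
- eyes.get_image(name): name is "scene" or "top" or "wrist"; returns the picture (384x512x3 uint8, red, green, blue); there is no depth.
- eyes.camera_info(name): a dict with "K" (3x3 intrinsics, pixels), "rvec" (rotation vector, rad) and "tvec" (3), from world to camera coordinates, as OpenCV has them. Camera axes: x right, y down, z forward; pixel columns grow to the right and rows downward; lengths in mm; the calibration is good to about 2 mm. A picture is of the moment at which its call begins: read the wrist's pose just before it. camera_info takes no time and is no camera call; for the wrist camera it gives the pose at the moment of the call.
- arm.close_job(): hands the job in; it is judged then, once.
Trained networks look in the newest picture that a camera, given by its name, has taken for a name from the list of things; names that differ only in an ending like _2 or _b are one class to them, and where a whole thing is asked for, a point or a joint stands for the part that bears it (a point fixed in the world has none). Each returns a list of dicts, best first, with "score" (0 to 1); they miss things now and then, are a little off and sometimes report something else, mostly with a low value. They report only what shows in the picture. A call takes as long as a camera call. They do not tell look-alikes from the thing itself.
- eyes.trace(query, camera): "region" (384x512 bool, what is visible of it) and "rect" ([left, top, right, bottom] in pixels, round what is visible of it).
- eyes.spot_point(query, camera): "centre" ([column, row] in pixels: a listed point, or the origin of a listed thing).
The state is a dict: "time_s": time; "joint_positions": joint angles; "qd": joint speeds; "joint_efforts": joint torques, N m; "ee_pos": TCP position; "orientation": TCP orientation; "force": force on the tool from outside, world axes, zero at the start; "wrist_torque": the same for the moment, N m; "opening": finger opening in mm; "grasp_force": force on a finger pad.
Only numpy, scipy, OpenCV 4.12 (cv2) and the standard library are available. Lean on these libraries where they do the work, as an engineer would, in place of code of your own. Each camera call takes 0.05 s, during which the arm holds its last target. There are 200 camera calls.

TASK

Open the grey snap-lid dry box: press the sprung tab on its front inward and, while holding it in, lift the lid free of the catch; the tab is brittle and cracks above about 25 N, so push by feel. Swing the lid back past upright so that it stays open by itself, then take the round specimen mount out of the box and stand it, polished face up, flat on the floor of the steel tray; put it down, do not drop it. Do not knock the loupe, the lens can or the timer.

Things in the scene. Friction and masses are not known exactly. Their poses are not given: they have to be found in the camera images.
- dry_box: Grey fixed plastic box, 140 (x) x 160 (y) x 56 mm high, walls 5 mm; origin under its centre, on the bench. Front (tab side) looks along its -x. Inside, at its centre, a rubber post, 28 mm diameter, stands to z = 30 mm and carries the mount; inner floor z = 8 mm, free round the post. The shut lid, 6 mm thick, covers it from x = -67 to 74, y = -82 to 82, z = 58 to 65 mm.
- pad_nominal (a point): Fixed to the box, axes as the box: nominal centre of the face of the black press pad on the lid's tab, 40 mm wide, 24 mm high, flat, ridged, upright. The pad may stand up to 5 mm farther out (-x) or in: find it by touch. It moves straight along +x, up to 9 mm, spring 2 N preload plus 3 N/mm. Over 25 N on pad, tab or lid is a failure. Pushed by fingertips, friction is enough to carry it up.
- catch (a point): Fixed to the box: middle of the two catch ribs inside the front wall, under which the tab's barbs sit with 2.5 mm overlap. The tab must be in by about 3 mm as the lift starts and 4 mm (14 N) as it goes on, until the pad has risen about 12 mm; then no more pressing is needed. Pressed less, the lid stays caught. Lifting the free lid takes about 2 N at the pad.
- lid_hinge (a point): Middle of the lid's hinge axis, which is parallel to the box's y; 74 mm behind the box's centre, 58 mm up. The lid's front edge is 141 mm from it and the pad's face about 162 mm in front of it and 20 mm lower when shut. Tab and pad turn with the lid.
- lid (a joint): Angle of the lid, rad: 0 shut, grows as it opens, 1.57 upright, stop at 1.95 leaning back. The hinge is stiff: the lid stays where it is left. Opened by 0.2 rad or more it can be swung on by fingertips in front of the pad moving up and toward the hinge side (box +x), along the pad's arc.
- mount: Round resin specimen mount, 38 mm diameter, 18 mm high, about 30 g, polished face up, lying on the post in the dry box, up to 3 mm off the post's centre. Origin: centre of its underside; z is up out of the polished face.
- tray: Shallow empty stainless tray that does not move, 166 (x) x 226 (y) mm inside its rim, rim 14 mm high, floor 2 mm thick. Origin: centre of its underside.
- loupe: Bystander: grey loupe, 40 mm diameter, 36 mm high; origin at the centre of its underside. Leave alone.
- lens_can: Bystander: black objective can, 37 mm diameter, 60 mm high; origin at the centre of its underside. Leave alone.
- timer: Bystander: white bench timer 60 x 70 x 23 mm; origin at the centre of its underside. Leave alone.
Not all that is in view belongs to the job. Of the things shaped like the dry_box, the grey one is meant.

How it is judged (in metres and radians):
On the way, in this order (a step that is already met when the one before it is completed fails the run):
1. the lid is free of its catch and lifted (value of joint lid above 0.12 rad), for 0.1 s.
2. the lid is swung back past upright (value of joint lid above 1.6 rad), for 0.2 s.
3. the mount is out of the box (height (world z) of mount above 0.07 m), for 0.05 s.
At the end, for the whole second after the job is handed in: The lid stands open by at least 1.6 rad; the mount rests upright (within 0.15 rad), face up, flat on the tray's floor (origin under 9 mm above the tray's, within 65 mm of its centre along its x and 95 mm along its y), released and at rest (x of mount in the frame of tray between -0.065 and 0.065 m and y of mount in the frame of tray between -0.095 and 0.095 m and z of mount in the frame of tray below 0.009 m and angle between mount's own z axis and vertical below 0.15 rad and linear speed of mount below 0.02 m/s and value of joint lid above 1.6 rad); the robot touches nothing.
It fails at once if more than 25 N on the tab, pad or lid (contact force between any of the fingers, the arm and lid above 25 N).
It fails at once if the mount is dropped (falls freely faster than 0.4 m/s) (contact force between anything else and mount below 0.01 N and linear speed of mount above 0.4 m/s).
It fails at once if the loupe is knocked (moved more than 20 mm) (distance of loupe from where it was at the start of the episode above 0.02 m).
It fails at once if the lens can is knocked (moved more than 20 mm) (distance of lens_can from where it was at the start of the episode above 0.02 m).
It fails at once if the timer is knocked (moved more than 20 mm) (distance of timer from where it was at the start of the episode above 0.02 m).
It also fails if it takes over 72 s, if anything falls off the work surface, if the arm or the gripper's body presses on something with over 40 N, if the wrist force passes 120 N, or if a joint passes its speed limit or range.

## Working session

There is one attempt and no reset: what is moved stays moved. The work goes in short steps, Python scripts to look and compute and a tool call to move; the robot and the scene stay as the last step left them, time stands still between calls to the robot, and variables do not carry over. Pictures are saved under pics/ and viewed, at most 10 in all, crops included, and the job is handed in when it is done.

Besides the shell and the picture viewer there is one more tool, called after "Call:" by a JSON object that holds its "op" and its "data". move_arm: Moves the arm, as the interface text tells. Its arguments: {"type":"object","properties":{"motion":{"type":"array","items":{"type":"array","items":{"type":"number"}}},"grip_force":{"type":"number"}},"required":["motion"]}

```bash
ls; mkdir -p pics; cat > h.py <<'E'
import numpy as np, cv2
from rig import arm, eyes
from scipy.spatial.transform import Rotation as R
def cam(n):
    c=eyes.camera_info(n); K=np.array(c["K"],float).reshape(3,3); Rm=cv2.Rodrigues(np.array(c["rvec"],float))[0]; t=np.array(c["tvec"],float).ravel()
    return K,Rm,t
def ray(n,px,C=None):
    K,Rm,t=C or cam(n); d=Rm.T@np.linalg.inv(K)@np.array([px[0],px[1],1.]); return -Rm.T@t,d
def onz(n,px,z,C=None):
    o,d=ray(n,px,C); return o+d*(z-o[2])/d[2]
def proj(n,P,C=None):
    K,Rm,t=C or cam(n); q=K@(Rm@np.array(P,float)+t); return q[:2]/q[2]
def tri(obs):
    A=np.zeros((3,3));b=np.zeros(3)
    for n,px in obs:
        o,d=ray(n,px); d/=np.linalg.norm(d); M=np.eye(3)-np.outer(d,d); A+=M;b+=M@o
    return np.linalg.solve(A,b)
def shot(n,f):
    im=eyes.get_image(n); cv2.imwrite(f"pics/{f}.png",im[:,:,::-1]); return im
E
cat > /tmp/a.py <<'E'
from h import *
print(arm.nose_length); s=arm.read_state(); print(s['ee_pos'],s['orientation'],s['force'],s['opening'])
ims=[shot(n,n+'0') for n in('scene','top')]
cv2.imwrite('pics/both.png',np.vstack(ims)[:,:,::-1])
for q in ['dry_box','pad_nominal','catch','lid_hinge','tray','loupe','lens_can','timer','mount']:
    for n in('scene','top'):
        print(q,n,[(np.round(d['centre']).tolist(),round(d['score'],2),onz(n,d['centre'],dict(pad_nominal=38,catch=50,lid_hinge=58).get(q,0)).round().tolist()) for d in eyes.spot_point(q,n)])
for n in('scene','top'):
    o,d=ray(n,(256,192)); print(n,o.round(),d.round(2))
E
PYTHONPATH=. python3 /tmp/a.py
```

```text
picsTraceback (most recent call last):
  File "/tmp/a.py", line 1, in <module>
    from h import *
  File "h.py", line 1, in <module>
    import numpy as np, cv2
ModuleNotFoundError: No module named 'cv2'
```

```bash
python3 -c "
import cv2;i=cv2.imread('pics/both.png');print(i.shape)"
```

```text
[ WARN:0@0.022] global loadsave.cpp:275 findDecoder imread_('pics/both.png'): can't open/read file: check file path/integrity
Traceback (most recent call last):
AttributeError: 'NoneType' object has no attribute 'shape'
```

PYTHONPATH override broke the imports; I'll append instead.

```bash
cp /tmp/a.py a.py; python3 a.py
```

```text
17.0
[148.57432854 632.1562183  247.37509707] [-3.13979408e+00  1.65109510e-04  2.91086455e+00] [ 0.5728758   0.32595767 -0.0912183 ] 85.59110737795046
dry_box scene [([324.0, 214.0], 0.89, [734.0, -86.0, 0.0]), ([222.0, 200.0], 0.76, [499.0, 109.0, 0.0])]
dry_box top [([291.0, 136.0], 0.81, [744.0, -71.0, 0.0]), ([224.0, 221.0], 0.57, [498.0, 123.0, 0.0])]
pad_nominal scene [([191.0, 196.0], 0.92, [408.0, 123.0, 38.0]), ([300.0, 207.0], 0.72, [660.0, -66.0, 38.0])]
pad_nominal top [([221.0, 250.0], 0.67, [417.0, 129.0, 38.0]), ([284.0, 163.0], 0.65, [658.0, -48.0, 38.0])]
catch scene [([304.0, 201.0], 0.85, [676.0, -60.0, 50.0]), ([197.0, 191.0], 0.67, [428.0, 118.0, 50.0])]
catch top [([221.0, 243.0], 0.92, [434.0, 127.0, 50.0]), ([291.0, 154.0], 0.65, [681.0, -67.0, 50.0]), ([132.0, 242.0], 0.63, [440.0, 366.0, 50.0]), ([225.0, 221.0], 0.35, [495.0, 116.0, 50.0])]
lid_hinge scene [([244.0, 176.0], 0.86, [576.0, 117.0, 58.0]), ([349.0, 191.0], 0.75, [810.0, -88.0, 58.0])]
lid_hinge top [([233.0, 191.0], 0.95, [575.0, 96.0, 58.0]), ([295.0, 106.0], 0.95, [816.0, -79.0, 58.0])]
tray scene [([301.0, 300.0], 0.82, [504.0, -307.0, 0.0])]
tray top [([375.0, 223.0], 0.83, [490.0, -302.0, 0.0])]
loupe scene [([176.0, 164.0], 0.72, [441.0, 371.0, 0.0])]
loupe top [([133.0, 240.0], 0.48, [448.0, 377.0, 0.0])]
lens_can scene [([209.0, 259.0], 0.63, [371.0, -98.0, 0.0]), ([201.0, 162.0], 0.51, [524.0, 343.0, 0.0])]
lens_can top [([145.0, 212.0], 0.66, [525.0, 345.0, 0.0])]
timer scene [([210.0, 261.0], 0.61, [371.0, -106.0, 0.0])]
timer top [([304.0, 264.0], 0.8, [377.0, -99.0, 0.0])]
mount scene []
mount top []
scene [ 150. -728.  686.] [ 0.39  0.71 -0.59]
top [ 374.   42. 1307.] [ 0.16 -0.01 -0.99]
```

View pics/scene0.png

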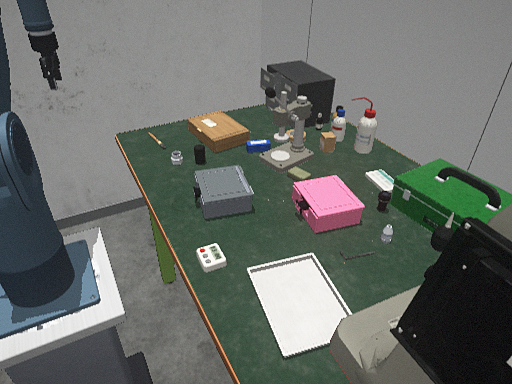

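View pics/top0.png

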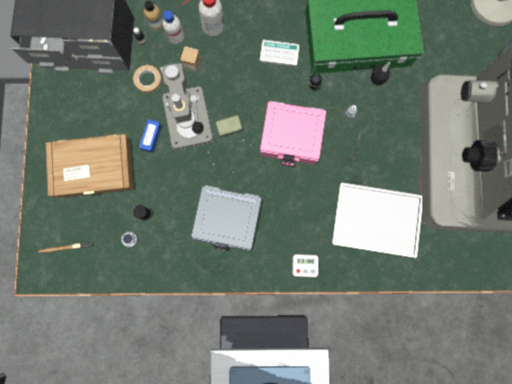

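The grey box is at about (222,217) in the top view, with its pad at (221,248). The tray is at (377,220), the timer at (305,265), the can at (141,212), the loupe at (129,239), and the pink box is the look-alike. Next I'll fit the box and tray poses.

```bash
cat > b.py <<'E'
from h import *
def fit(q,z,near):
    for n in('top','scene'):
        for d in eyes.trace(q,n):
            c,_=cv2.findContours(d['region'].astype('uint8'),0,1); c=max(c,key=cv2.contourArea)[:,0]
            P=np.array([onz(n,p,z)[:2] for p in c],np.float32); r=cv2.minAreaRect(P)
            if np.hypot(*(np.array(r[0])-near))<60: print(q,n,round(d['score'],2),np.round(r[0]),np.round(r[1]),round(r[2],1))
    
fit('lid',65,(500,115)); fit('dry_box',65,(500,115)); fit('tray',14,(495,-304)); fit('tray',0,(495,-304))
for q in('pad_nominal','lid_hinge','dry_box'):
    o=[]
    for n in('scene','top'):
        L=[d['centre'] for d in eyes.spot_point(q,n) if np.hypot(*(onz(n,d['centre'],40)[:2]-(500,115)))<110]
        if L:o.append((n,L[0]))
    print(q,tri(o).round(1),[onz(n,p,dict(pad_nominal=38,lid_hinge=58,dry_box=0)[q]).round() for n,p in o])
E
python3 b.py
```

```text
lid top 0.89 [495. 115.] [164. 159.] 77.9
lid scene 0.79 [494. 111.] [169. 162.] 78.3
dry_box top 0.82 [497. 114.] [163. 165.] 77.7
dry_box scene 0.67 [487.  81.] [238. 166.] 77.6
tray top 0.91 [ 498. -308.] [239. 177.] 80.1
tray scene 0.9 [ 501. -306.] [243. 179.] 80.7
tray top 0.91 [ 499. -311.] [242. 179.] 80.1
tray scene 0.9 [ 509. -297.] [248. 183.] 80.7
pad_nominal [413.8 130.7  31.2] [array([408., 123.,  38.]), array([417., 129.,  38.])]
lid_hinge [569.7  96.5  72.7] [array([576., 117.,  58.]), array([575.,  96.,  58.])]
dry_box [502.1 123.  -11.2] [array([499., 109.,   0.]), array([498., 123.,   0.])]
```

Call:
{"op": "move_arm", "data": {"motion": [[-0.173,-0.213,0.03,0,0,-1.1,-1],[-0.173,-0.213,0.03,0,0,-1.1,-1],[-0.173,-0.213,0.03,0,0,-1.1,-1],[-0.173,-0.213,0.03,0,0,-1.1,-1],[-0.173,-0.213,0.03,0,0,-1.1,-1],[-0.173,-0.213,0.03,0,0,-1.1,-1],[-0.173,-0.213,0.03,0,0,-1.1,-1],[-0.173,-0.213,0.03,0,0,-1.1,-1]]}}

```text
time_s: 2.37
ee_pos: [271.2, 379.7, 217.7]
orientation: [-3.138, 0.001, 2.922]
force: [0.0, -0.4, -0.9]
opening: 0.1
grasp_force: 0.0
```

```bash
cat > go.py <<'E'
import sys
from h import *
U=np.array([np.cos(-.211),np.sin(-.211),0]);V=np.array([-U[1],U[0],0]);B=np.array([502,113,0.])
def st():
    s=arm.read_state(); p=np.array(s['ee_pos']); M=R.from_euler('xyz',s['orientation']).as_matrix()
    b=p-B; print('t',round(s['time_s'],2),'tcp',p.round(1),'box',np.round([b@U,b@V,p[2]],1),'yaw',np.degrees(s['orientation']).round(1),'F',np.round(s['force'],1),'Fbox',np.round([s['force']@U,s['force']@V],1),'open',round(s['opening'],1),round(s['grasp_force'],1)); return p,M
if __name__=='__main__':
    p,M=st()
    if len(sys.argv)>3:
        a=[float(x) for x in sys.argv[2:5]]
        t=B*[1,1,0]+U*a[0]+V*a[1]+[0,0,a[2]] if sys.argv[1]=='b' else np.array(a)
        print('tool shift mm',(M.T@(t-p)).round(1))
E
python3 go.py b -116 0 120
```

```text
t 2.37 tcp [271.2 379.7 217.7] box [-281.5  212.5  217.7] yaw [-1.798e+02  1.000e-01  1.674e+02] F [ 0.  -0.4 -0.9] Fbox [ 0.1 -0.3] open 0.1 0.0
tool shift mm [-167.2 -210.7   98.7]
```

Call:
{"op": "move_arm", "data": {"motion": [[-0.167,-0.21,0.04,0,0,-0.5,-1],[-0.167,-0.21,0.05,0,0,-0.5,-1],[-0.167,-0.21,0.06,0,0,-0.5,-1],[-0.167,-0.21,0.07,0,0,-0.5,-1],[-0.167,-0.21,0.08,0,0,-0.5,-1],[-0.167,-0.21,0.099,0,0,-0.5,-1],[-0.167,-0.21,0.099,0,0,-0.5,-1],[-0.167,-0.21,0.099,0,0,-0.5,-1]]}}

```text
time_s: 3.03
ee_pos: [388.2, 139.0, 116.7]
orientation: [-3.137, -0.002, 2.93]
force: [-0.2, -1.0, 0.4]
opening: 0.2
grasp_force: 0.0
```

```bash
cat > c.py <<'E'
from go import *
st(); im=shot('wrist','w1')
for q in('pad_nominal','lid_hinge','catch'):
    print(q,[(np.round(d['centre']).tolist(),round(d['score'],2),[(lambda b:np.round([b@U,b@V],1).tolist())(onz('wrist',d['centre'],dict(pad_nominal=38,lid_hinge=58,catch=50)[q])-B)]) for d in eyes.spot_point(q,'wrist')])
E
python3 c.py;python3 go.py b -114 0 46
```

```text
t 3.03 tcp [388.2 139.  116.7] box [-116.7    1.6  116.7] yaw [-1.797e+02 -1.000e-01  1.679e+02] F [-0.2 -1.   0.4] Fbox [-0. -1.] open 0.2 0.0
pad_nominal []
lid_hinge []
catch []
t 3.23 tcp [387.8 146.8 119.7] box [-118.7    9.2  119.7] yaw [179.9   0.  168.5] F [-0.2  0.3 -0.2] Fbox [-0.3  0.2] open -0.0 0.0
tool shift mm [-4.6 -9.3 73.7]
```

View pics/w1.png

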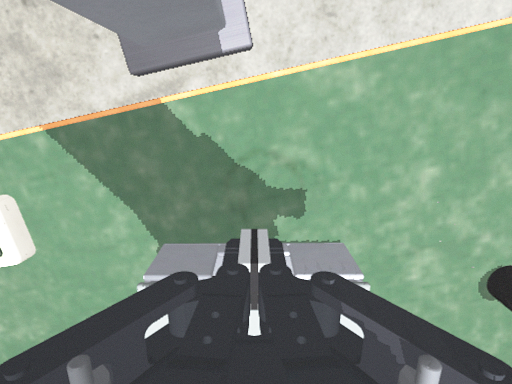

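Call:
{"op": "move_arm", "data": {"motion": [[-0.002,-0.009,0.03,0,0,0.5,-1],[-0.002,-0.009,0.06,0,0,0.5,-1],[-0.002,-0.009,0.072,0,0,0.5,-1],[-0.002,-0.009,0.072,0,0,0.5,-1],[-0.002,-0.009,0.072,0,0,0.5,-1]]}}

```text
time_s: 3.65
ee_pos: [387.6, 137.7, 47.7]
orientation: [3.141, -0.0, 2.932]
force: [0.1, 0.0, -0.5]
opening: 0.1
grasp_force: 0.0
```

```bash
cat > c.py <<'E'
from go import *
shot('scene','s2'); st()
im=cv2.imread('pics/s2.png')[150:250,150:283]; cv2.imwrite('pics/s2c.png',cv2.resize(im,(798,600),interpolation=2))
E
python3 c.py
```

```text
t 3.7 tcp [388.2 137.7  48.2] box [-116.4    0.3   48.2] yaw [1.799e+02 1.000e-01 1.680e+02] F [-0.1  0.1  0.3] Fbox [-0.1  0.1] open -0.2 0.0
```

View pics/s2c.png

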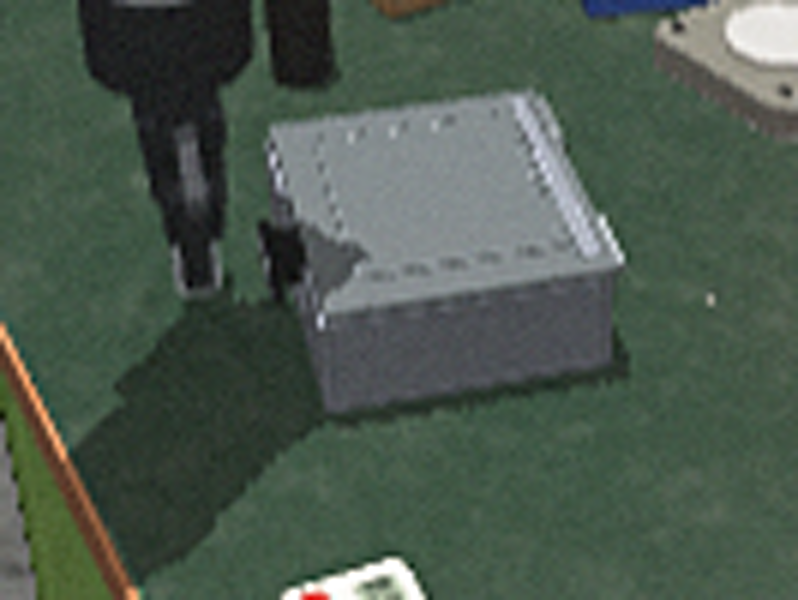

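The crop shows the fingertips at (198,295), in front of the pad at (283,258). I'll approach by touch.

Call:
{"op": "move_arm", "data": {"motion": [[-0.005,0,0,0,0,0,-1],[-0.01,0,0,0,0,0,-1],[-0.01,0,0,0,0,0,-1]]}}

```text
time_s: 3.95
ee_pos: [399.7, 134.5, 48.4]
orientation: [3.14, 0.003, 2.93]
force: [-0.4, -0.3, 0.2]
opening: -0.3
grasp_force: 0.0
```

Call:
{"op": "move_arm", "data": {"motion": [[-0.001,0,0,0,0,0,-1],[-0.002,0,0,0,0,0,-1],[-0.003,0,0,0,0,0,-1]]}}

```text
time_s: 4.2
ee_pos: [400.5, 133.5, 47.4]
orientation: [3.142, 0.0, 2.93]
force: [0.5, 0.2, 0.3]
opening: 0.0
grasp_force: 0.0
```

Call:
{"op": "move_arm", "data": {"motion": [[-0.001,0,0,0,0,0,-1],[-0.002,0,0,0,0,0,-1],[-0.002,0,0,0,0,0,-1]]}}

```text
time_s: 4.45
ee_pos: [402.6, 133.0, 47.3]
orientation: [3.142, 0.0, 2.93]
force: [0.6, 0.5, -0.9]
opening: 0.0
grasp_force: 0.0
```

Call:
{"op": "move_arm", "data": {"motion": [[-0.001,0,0,0,0,0,-1],[-0.002,0,0,0,0,0,-1],[-0.002,0,0,0,0,0,-1]]}}

```text
time_s: 4.7
ee_pos: [404.5, 132.6, 47.3]
orientation: [3.142, 0.0, 2.93]
force: [-0.6, 0.1, -0.8]
opening: -0.2
grasp_force: 0.0
```

Call:
{"op": "move_arm", "data": {"motion": [[-0.001,0,0,0,0,0,-1],[-0.0015,0,0,0,0,0,-1],[-0.0015,0,0,0,0,0,-1]]}}

```text
time_s: 4.95
ee_pos: [406.0, 132.3, 47.3]
orientation: [3.142, 0.0, 2.93]
force: [-0.5, -0.0, -0.5]
opening: -0.3
grasp_force: 0.0
```

Call:
{"op": "move_arm", "data": {"motion": [[-0.001,0,0,0,0,0,-1],[-0.0015,0,0,0,0,0,-1],[-0.0015,0,0,0,0,0,-1]]}}

```text
time_s: 5.2
ee_pos: [407.4, 132.0, 47.3]
orientation: [3.142, 0.0, 2.93]
force: [-0.2, -0.0, -0.2]
opening: 0.1
grasp_force: 0.0
```

Call:
{"op": "move_arm", "data": {"motion": [[-0.001,0,0,0,0,0,-1],[-0.0015,0,0,0,0,0,-1],[-0.0015,0,0,0,0,0,-1]]}}

```text
time_s: 5.45
ee_pos: [408.9, 131.7, 47.3]
orientation: [3.142, 0.0, 2.93]
force: [0.8, 0.7, -0.1]
opening: 0.1
grasp_force: 0.0
```

Call:
{"op": "move_arm", "data": {"motion": [[-0.001,0,0,0,0,0,-1],[-0.0015,0,0,0,0,0,-1],[-0.0015,0,0,0,0,0,-1]]}}

```text
time_s: 5.7
ee_pos: [409.4, 131.5, 47.1]
orientation: [-3.141, -0.002, 2.931]
force: [-3.1, 1.7, 0.8]
opening: 0.3
grasp_force: 1.5
```

Call:
{"op": "move_arm", "data": {"motion": [[-0.001,0,0,0,0,0,-1],[-0.0015,0,0,0,0,0,-1],[-0.0015,0,0,0,0,0,-1]]}}

```text
time_s: 5.95
ee_pos: [410.3, 131.2, 47.0]
orientation: [-3.141, -0.003, 2.931]
force: [-5.2, 2.9, 1.9]
opening: 0.4
grasp_force: 2.8
```

Call:
{"op": "move_arm", "data": {"motion": [[-0.001,0,0,0,0,0,-1],[-0.002,0,0,0,0,0,-1],[-0.003,0,0,0,0,0,-1],[-0.003,0,0,0,0,0,-1]]}}

```text
time_s: 6.28
ee_pos: [411.5, 130.7, 46.7]
orientation: [-3.14, -0.006, 2.932]
force: [-9.4, 3.7, 2.0]
opening: 0.0
grasp_force: 4.7
```

Call:
{"op": "move_arm", "data": {"motion": [[-0.001,0,0,0,0,0,-1],[-0.002,0,0,0,0,0,-1],[-0.0025,0,0,0,0,0,-1],[-0.0025,0,0,0,0,0,-1]]}}

```text
time_s: 6.62
ee_pos: [412.6, 130.3, 46.5]
orientation: [-3.139, -0.008, 2.932]
force: [-12.0, 5.2, 3.6]
opening: 0.1
grasp_force: 6.2
```

Call:
{"op": "move_arm", "data": {"motion": [[-0.001,0,0,0,0,0,-1],[-0.002,0,0,0,0,0,-1],[-0.0035,0,0,0,0,0,-1],[-0.0035,0,0,0,0,0,-1]]}}

```text
time_s: 6.95
ee_pos: [414.1, 129.8, 46.2]
orientation: [-3.138, -0.012, 2.933]
force: [-16.0, 6.6, 5.4]
opening: 0.0
grasp_force: 8.4
```

Call:
{"op": "move_arm", "data": {"motion": [[0,0,-0.001,0,0,0,-1],[0,0,-0.002,0,0,0,-1],[0,0,-0.003,0,0,0,-1],[0,0,-0.004,0,0,0,-1]]}}

```text
time_s: 7.28
ee_pos: [413.4, 129.9, 49.7]
orientation: [-3.137, -0.013, 2.933]
force: [-14.8, 6.7, -3.6]
opening: -0.0
grasp_force: 7.9
```

Call:
{"op": "move_arm", "data": {"motion": [[0,0,-0.001,0,0,0,-1],[0,0,-0.002,0,0,0,-1],[0,0,-0.003,0,0,0,-1]]}}

```text
time_s: 7.53
ee_pos: [413.2, 129.8, 52.6]
orientation: [-3.137, -0.013, 2.933]
force: [-14.1, 6.4, -3.6]
opening: -0.0
grasp_force: 8.0
```

Call:
{"op": "move_arm", "data": {"motion": [[-0.0005,0,-0.001,0,0,0,-1],[-0.001,0,-0.002,0,0,0,-1],[-0.001,0,-0.003,0,0,0,-1],[-0.001,0,-0.004,0,0,0,-1]]}}

```text
time_s: 7.87
ee_pos: [413.4, 129.7, 56.4]
orientation: [-3.137, -0.014, 2.934]
force: [-16.9, 8.3, -3.2]
opening: -0.3
grasp_force: 8.7
```

Call:
{"op": "move_arm", "data": {"motion": [[0,0,-0.0015,0,0,0,-1],[0,0,-0.003,0,0,0,-1],[0,0,-0.0045,0,0,0,-1],[0,0,-0.006,0,0,0,-1]]}}

```text
time_s: 8.2
ee_pos: [413.1, 129.7, 62.3]
orientation: [-3.137, -0.015, 2.934]
force: [-16.9, 7.9, -2.7]
opening: 0.3
grasp_force: 9.0
```

```bash
cat > c.py <<'E'
from go import *
shot('scene','s3'); st()
im=cv2.imread('pics/s3.png')[150:250,150:283]; cv2.imwrite('pics/s3c.png',cv2.resize(im,(798,600),interpolation=2))
E
python3 c.py
```

```text
t 8.25 tcp [413.2 129.8  62.5] box [-90.3  -2.2  62.5] yaw [-179.7   -0.8  168.1] F [-16.7   7.4  -3.1] Fbox [-17.8   3.7] open -0.4 9.1
```

View pics/s3c.png

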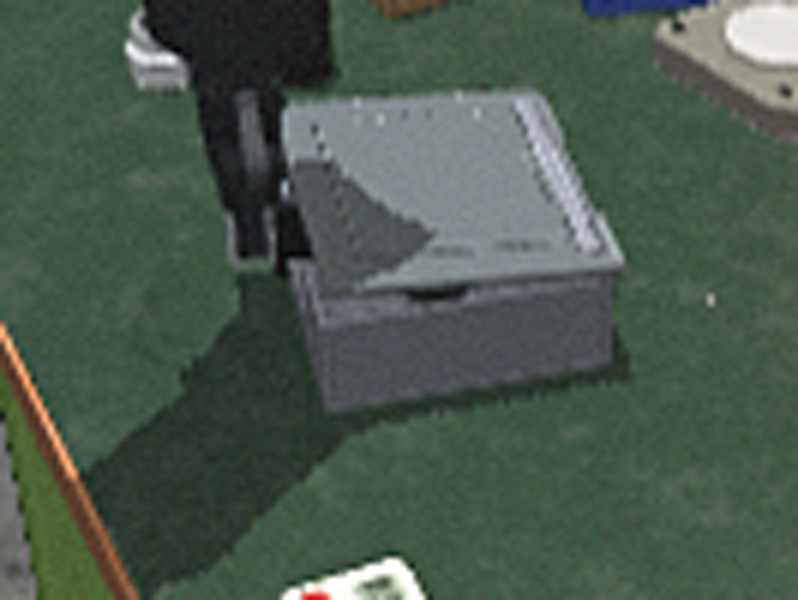

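Call:
{"op": "move_arm", "data": {"motion": [[0.0005,0,-0.003,0,0,0,-1],[0.001,0,-0.006,0,0,0,-1],[0.001,0,-0.009,0,0,0,-1],[0.001,0,-0.012,0,0,0,-1],[0.001,0,-0.015,0,0,0,-1]]}}

```text
time_s: 8.67
ee_pos: [412.7, 129.9, 77.5]
orientation: [-3.137, -0.014, 2.933]
force: [-16.9, 8.4, -0.9]
opening: -0.1
grasp_force: 8.5
```

Call:
{"op": "move_arm", "data": {"motion": [[0,0,-0.004,0,0,0,-1],[0,0,-0.008,0,0,0,-1],[-0.0005,0,-0.012,0,0,0,-1],[-0.001,0,-0.016,0,0,0,-1]]}}

```text
time_s: 9.0
ee_pos: [414.1, 129.7, 93.7]
orientation: [-3.137, -0.013, 2.933]
force: [-16.3, 7.6, 0.6]
opening: 0.5
grasp_force: 8.4
```

Call:
{"op": "move_arm", "data": {"motion": [[-0.0005,0,-0.004,0,0,0,-1],[-0.001,0,-0.008,0,0,0,-1],[-0.0015,0,-0.012,0,0,0,-1],[-0.0025,0,-0.016,0,0,0,-1]]}}

```text
time_s: 9.33
ee_pos: [417.1, 129.1, 109.8]
orientation: [-3.138, -0.012, 2.933]
force: [-16.4, 5.6, 2.8]
opening: -0.2
grasp_force: 8.2
```

Call:
{"op": "move_arm", "data": {"motion": [[-0.001,0,-0.004,0,0,0,-1],[-0.002,0,-0.008,0,0,0,-1],[-0.0035,0,-0.012,0,0,0,-1],[-0.005,0,-0.0155,0,0,0,-1]]}}

```text
time_s: 9.67
ee_pos: [422.3, 128.2, 125.5]
orientation: [-3.138, -0.012, 2.932]
force: [-16.5, 6.8, 4.4]
opening: -0.2
grasp_force: 8.8
```

```bash
sed -e 's/s3/s4/g' -e 's/150:250,150:283/120:240,130:290/' -e 's/(798,600)/(800,600)/' c.py>d.py; python3 d.py
```

```text
t 9.72 tcp [422.8 128.2 126. ] box [-80.6  -1.7 126. ] yaw [-179.8   -0.7  168. ] F [-17.4   6.1   5.6] Fbox [-18.3   2.3] open 0.1 9.2
```

View pics/s4c.png

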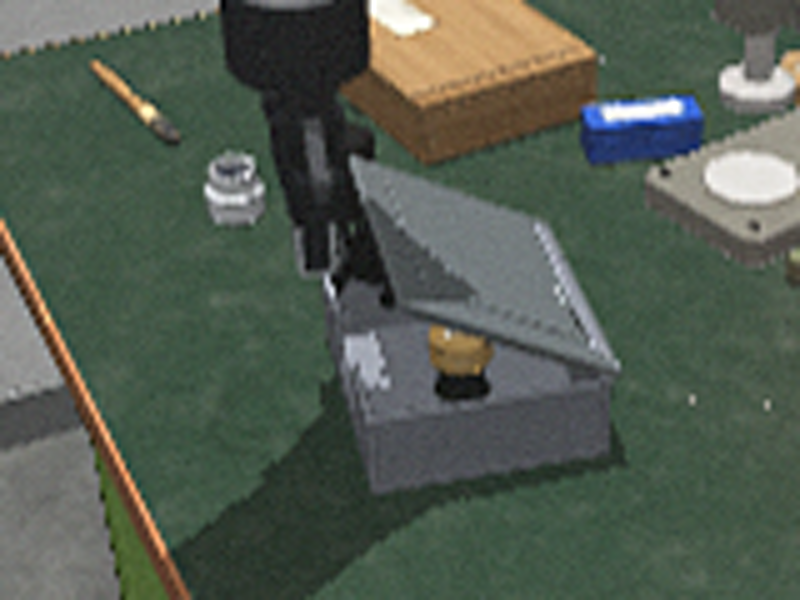

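Call:
{"op": "move_arm", "data": {"motion": [[-0.001,0,-0.004,0,0,0,-1],[-0.002,0,-0.008,0,0,0,-1],[-0.0035,0,-0.012,0,0,0,-1],[-0.005,0,-0.015,0,0,0,-1]]}}

```text
time_s: 10.05
ee_pos: [428.2, 127.1, 140.8]
orientation: [-3.139, -0.01, 2.932]
force: [-15.2, 5.2, 5.8]
opening: -0.2
grasp_force: 8.1
```

Call:
{"op": "move_arm", "data": {"motion": [[-0.0015,0,-0.0035,0,0,0,-1],[-0.003,0,-0.007,0,0,0,-1],[-0.005,0,-0.0105,0,0,0,-1],[-0.007,0,-0.014,0,0,0,-1]]}}

```text
time_s: 10.38
ee_pos: [435.7, 125.7, 155.0]
orientation: [-3.139, -0.009, 2.932]
force: [-13.6, 4.2, 6.6]
opening: -0.1
grasp_force: 7.9
```

Call:
{"op": "move_arm", "data": {"motion": [[-0.002,0,-0.0035,0,0,0,-1],[-0.0045,0,-0.007,0,0,0,-1],[-0.007,0,-0.01,0,0,0,-1],[-0.009,0,-0.013,0,0,0,-1]]}}

```text
time_s: 10.72
ee_pos: [445.0, 123.8, 168.2]
orientation: [-3.14, -0.009, 2.931]
force: [-14.2, 4.8, 8.4]
opening: 0.0
grasp_force: 8.2
```

Call:
{"op": "move_arm", "data": {"motion": [[-0.0025,0,-0.003,0,0,0,-1],[-0.005,0,-0.006,0,0,0,-1],[-0.0075,0,-0.009,0,0,0,-1],[-0.01,0,-0.012,0,0,0,-1]]}}

```text
time_s: 11.05
ee_pos: [455.4, 121.7, 180.5]
orientation: [-3.14, -0.008, 2.931]
force: [-12.7, 3.0, 10.2]
opening: -0.2
grasp_force: 8.3
```

Call:
{"op": "move_arm", "data": {"motion": [[-0.003,0,-0.003,0,0,0,-1],[-0.006,0,-0.006,0,0,0,-1],[-0.009,0,-0.0085,0,0,0,-1],[-0.012,0,-0.011,0,0,0,-1]]}}

```text
time_s: 11.38
ee_pos: [467.9, 119.2, 192.0]
orientation: [-3.141, -0.006, 2.931]
force: [-13.1, 3.2, 13.4]
opening: -0.1
grasp_force: 9.0
```

```bash
sed -e 's/s3/s5/g' -e 's/150:250,150:283/90:240,130:330/' -e 's/(798,600)/(800,600)/' c.py>d.py; python3 d.py
```

```text
t 11.43 tcp [468.8 119.2 192.5] box [-33.7  -0.9 192.5] yaw [-180.    -0.3  167.9] F [-12.4   2.8  14.1] Fbox [-12.7   0.2] open 0.1 9.3
```

View pics/s5c.png

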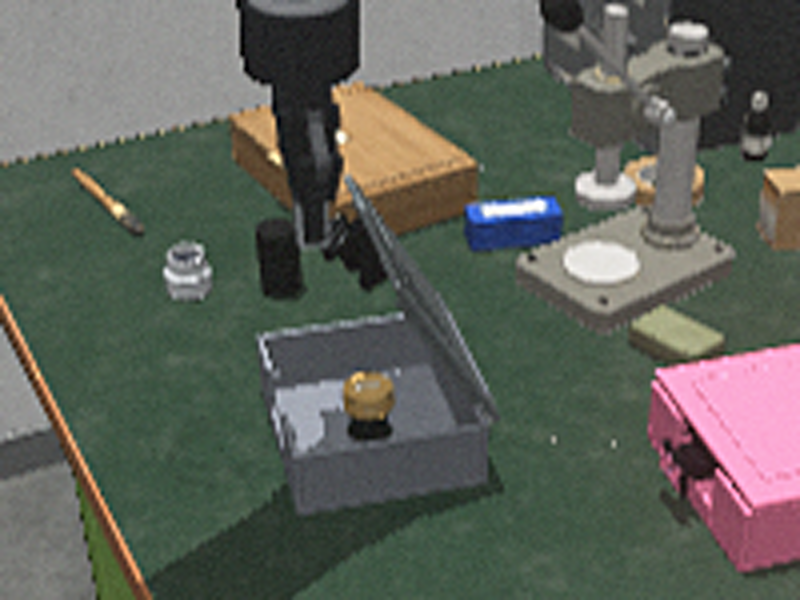

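Call:
{"op": "move_arm", "data": {"motion": [[0.006,0,-0.006,0,0,0,-1],[0.012,0,-0.012,0,0,0,-1],[0.03,0,-0.012,0,0,0,-1],[0.045,0,-0.005,0,0,0,-1],[0.045,0,0.008,0,0,0,-1],[0.045,0,0.008,0,0,0,-1]]}}

```text
time_s: 11.93
ee_pos: [425.8, 127.5, 182.8]
orientation: [-3.141, -0.001, 2.931]
force: [0.3, 0.1, -0.9]
opening: -0.1
grasp_force: 0.0
```

```bash
python3 go.py b -55 0 182
```

```text
t 11.93 tcp [425.8 127.5 182.8] box [-77.6  -1.8 182.8] yaw [-179.9   -0.   167.9] F [ 0.3  0.1 -0.9] Fbox [0.3 0.1] open -0.1 0.0
tool shift mm [-22.6   1.8   0.8]
```

Call:
{"op": "move_arm", "data": {"motion": [[-0.01,0.001,0,0,0,0,-1],[-0.016,0.001,0,0,0,0,-1],[-0.02,0.002,0,0,0,0,-1],[-0.024,0.002,0,0,0,0,-1],[-0.028,0.002,0,0,0,0,-1],[-0.032,0.002,0,0,0,0,-1]]}}

```text
time_s: 12.43
ee_pos: [459.2, 122.9, 183.9]
orientation: [3.142, 0.0, 2.93]
force: [0.5, -0.7, 1.4]
opening: -0.1
grasp_force: 0.0
```

Call:
{"op": "move_arm", "data": {"motion": [[-0.004,0,0,0,0,0,-1],[-0.008,0,0,0,0,0,-1],[-0.012,0,0,0,0,0,-1],[-0.016,0,0,0,0,0,-1]]}}

```text
time_s: 12.77
ee_pos: [473.5, 119.9, 183.7]
orientation: [-3.141, -0.002, 2.93]
force: [-2.8, 0.2, 2.7]
opening: 0.6
grasp_force: 1.9
```

Call:
{"op": "move_arm", "data": {"motion": [[-0.005,0,0,0,0,0,-1],[-0.01,0,0,0,0,0,-1],[-0.015,0,0,0,0,0,-1],[-0.02,0,0,0,0,0,-1],[-0.025,0,0,0,0,0,-1]]}}

```text
time_s: 13.18
ee_pos: [499.4, 114.3, 183.8]
orientation: [3.142, 0.001, 2.93]
force: [-1.7, 0.4, 0.9]
opening: 0.1
grasp_force: 0.6
```

Call:
{"op": "move_arm", "data": {"motion": [[-0.005,0,0,0,0,0,-1],[-0.01,0,0,0,0,0,-1],[-0.015,0,0,0,0,0,-1],[-0.02,0,0,0,0,0,-1],[-0.025,0,0,0,0,0,-1]]}}

```text
time_s: 13.6
ee_pos: [524.4, 109.4, 185.4]
orientation: [3.14, 0.002, 2.93]
force: [-6.1, -0.5, 19.0]
opening: -0.1
grasp_force: 5.0
```

Call:
{"op": "move_arm", "data": {"motion": [[-0.005,0,0,0,0,0,-1],[-0.01,0,0,0,0,0,-1],[-0.015,0,0,0,0,0,-1],[-0.02,0,0,0,0,0,-1]]}}

```text
time_s: 13.93
ee_pos: [544.2, 104.9, 184.7]
orientation: [3.141, 0.002, 2.93]
force: [-1.5, 0.5, -0.1]
opening: -0.0
grasp_force: 0.0
```

```bash
sed -e 's/s3/s6/g' -e 's/150:250,150:283/90:240,130:330/' -e 's/(798,600)/(800,600)/' c.py>d.py; python3 d.py
```

```text
t 13.98 tcp [544.5 104.4 184.2] box [ 43.4   0.5 184.2] yaw [1.800e+02 1.000e-01 1.678e+02] F [0.6 0.  0.1] Fbox [0.6 0.2] open 0.0 0.0
```

View pics/s6c.png

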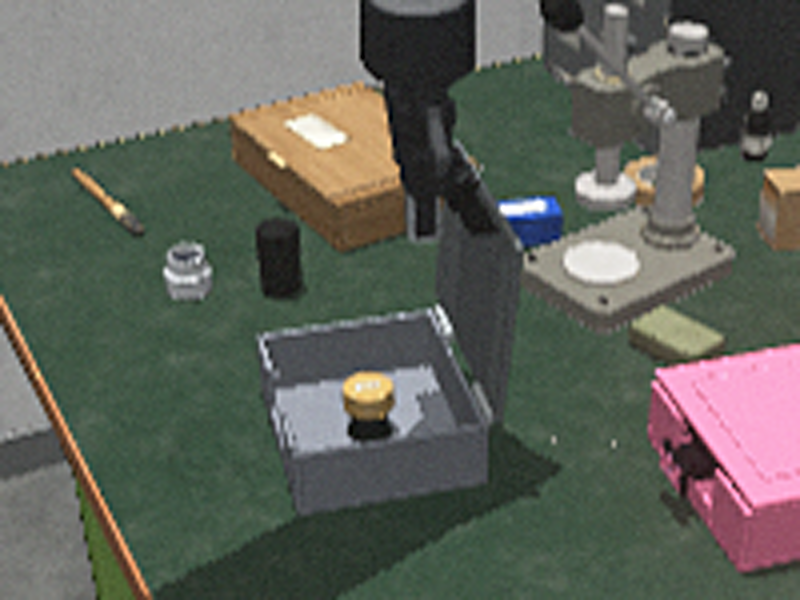

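Call:
{"op": "move_arm", "data": {"motion": [[-0.003,0,0,0,0,0,-1],[-0.006,0,0,0,0,0,-1],[-0.009,0,0,0,0,0,-1]]}}

```text
time_s: 14.23
ee_pos: [551.3, 103.0, 183.4]
orientation: [-3.141, -0.001, 2.93]
force: [-0.9, -0.2, 1.2]
opening: 0.2
grasp_force: 0.0
```

Call:
{"op": "move_arm", "data": {"motion": [[-0.003,0,0,0,0,0,-1],[-0.006,0,0,0,0,0,-1],[-0.009,0,0,0,0,0,-1]]}}

```text
time_s: 14.48
ee_pos: [560.4, 101.1, 183.7]
orientation: [-3.141, -0.0, 2.93]
force: [-0.9, 0.2, 0.7]
opening: 0.1
grasp_force: 0.0
```

Call:
{"op": "move_arm", "data": {"motion": [[-0.003,0,0,0,0,0,-1],[-0.006,0,0,0,0,0,-1],[-0.009,0,0,0,0,0,-1]]}}

```text
time_s: 14.73
ee_pos: [569.2, 99.3, 183.7]
orientation: [-3.142, -0.0, 2.93]
force: [-1.0, 0.4, -2.2]
opening: -0.1
grasp_force: 0.0
```

```bash
sed -e 's/s3/s7/g' -e 's/150:250,150:283/90:240,130:330/' -e 's/(798,600)/(800,600)/' c.py>d.py; python3 d.py
```

```text
t 14.78 tcp [569.9  99.1 183.8] box [ 69.3   0.6 183.8] yaw [180.    0.  167.9] F [-0.1  0.5 -0.5] Fbox [-0.2  0.4] open -0.0 0.0
```

View pics/s7c.png

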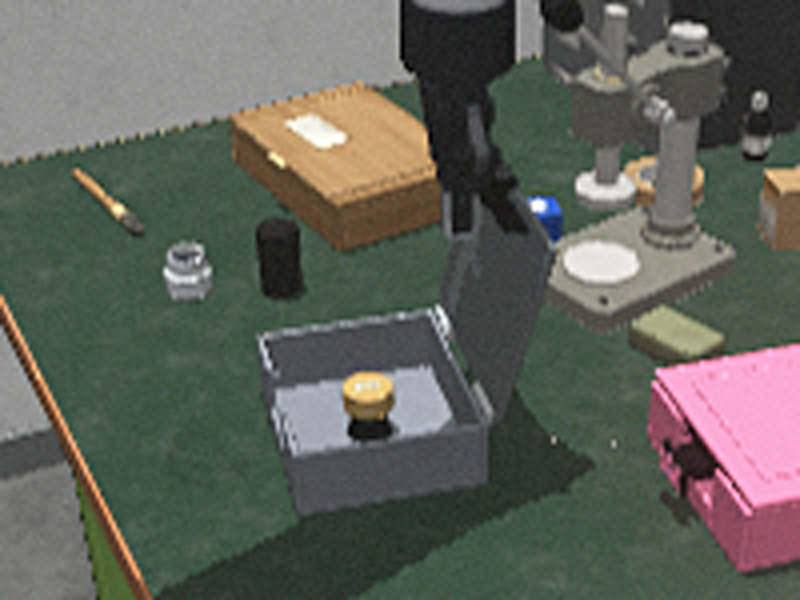

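Call:
{"op": "move_arm", "data": {"motion": [[0.04,0,0,0,0,0,-0.5],[0.08,0,0,0,0,0,0.3],[0.1,0,-0.01,0,0,0,0.3],[0.1,0,-0.01,0,0,0,0.3],[0.1,0,-0.01,0,0,0,0.3]]}}

```text
time_s: 15.2
ee_pos: [471.3, 120.9, 194.6]
orientation: [3.14, 0.002, 2.931]
force: [-0.0, 0.5, 0.8]
opening: 55.5
grasp_force: 0.0
```

```bash
cat > e.py <<'E'
from go import *
p,M=st(); C=B+74*U+[0,0,58]
for th in(1.5,1.6,1.7,1.8,1.9):
    c,s=np.cos(th),np.sin(th); print(th,proj('scene',C+U*(-141*c+7*s)+[0,0,141*s+7*c]-82*V).round(),end=' ')
print()
box=lambda P:np.round([(P-B)@U,(P-B)@V],1).tolist()
for n in('scene','top','wrist'):
    eyes.get_image(n)
    for d in eyes.spot_point('mount',n):
        P=onz(n,d['centre'],30); print('spot',n,round(d['score'],2),P.round(1),box(P))
    for d in eyes.trace('mount',n):
        c,_=cv2.findContours(d['region'].astype('uint8'),0,1); c=max(c,key=cv2.contourArea)
        (x,y),r=cv2.minEnclosingCircle(c); l,t,rr,b=d['rect']
        # top-face centre: fit by matching projected cylinder bbox
        best=None
        from scipy.optimize import least_squares
        Cm=cam(n); a=np.linspace(0,6.28,40)
        def bb(q):
            pts=np.array([proj(n,[q[0]+19*np.cos(k),q[1]+19*np.sin(k),z],Cm) for z in(30,48) for k in a]); return np.r_[pts.min(0),pts.max(0)]
        f=least_squares(lambda q:bb(q)-np.array([l,t,rr,b]),(B)[:2])
        print('trace',n,round(d['score'],2),f.x.round(1),box(np.r_[f.x,0]),'resid',f.fun.round(1))
for n in('scene','top'):
    for d in eyes.trace('lid',n): print('lid',n,round(d['score'],2),d['rect'])
E
python3 e.py
```

```text
t 15.2 tcp [471.3 120.9 194.6] box [-31.6   1.3 194.6] yaw [1.799e+02 1.000e-01 1.680e+02] F [-0.   0.5  0.8] Fbox [-0.1  0.5] open 55.5 0.0
1.5 [253. 152.] 1.6 [258. 151.] 1.7 [263. 151.] 1.8 [268. 152.] 1.9 [273. 153.] 
spot scene 0.63 [506.9 125.6  30. ] [2.1, 13.4]
spot wrist 0.97 [501.5 114.2  30. ] [-0.8, 1.0]
trace wrist 0.9 [502.2 113.8] [0.0, 0.8] resid [-0.  -0.1  0.   0.1]
lid scene 0.87 [297.5, 173.6, 364.4, 217.1]
lid scene 0.74 [237.7, 128.2, 269.8, 193.4]
lid scene 0.32 [194.7, 141.3, 204.1, 163.8]
lid top 0.83 [197.8, 159.9, 262.3, 197.2]
lid top 0.59 [260.6, 104.5, 326.4, 165.1]
```

Call:
{"op": "move_arm", "data": {"motion": [[-0.032,-0.0005,0.03,0,0,0,0.3],[-0.032,-0.0005,0.06,0,0,0,0.3],[-0.032,-0.0005,0.09,0,0,0,0.3],[-0.032,-0.0005,0.115,0,0,0,0.3],[-0.032,-0.0005,0.13,0,0,0,0.3],[-0.032,-0.0005,0.14,0,0,0,0.3],[-0.032,-0.0005,0.145,0,0,0,0.3],[-0.032,-0.0005,0.145,0,0,0,0.3]]}}

```text
time_s: 16.42
ee_pos: [502.2, 113.0, 48.3]
orientation: [-3.141, -0.001, 2.93]
force: [0.2, 0.2, -0.4]
opening: 55.6
grasp_force: 0.0
```

```bash
python3 go.py b 0 0.8 49
```

```text
t 16.42 tcp [502.2 113.   48.3] box [ 0.2  0.1 48.3] yaw [-180.    -0.   167.9] F [ 0.2  0.2 -0.4] Fbox [0.1 0.2] open 55.6 0.0
tool shift mm [ 0.2  0.7 -0.7]
```

Positioned, so now I'll close gently.

Call:
{"op": "move_arm", "data": {"motion": [[0,0,0,0,0,0,0.1],[0,0,0,0,0,0,0],[0,0,0,0,0,0,-0.1],[0,0,0,0,0,0,-0.2],[0,0,0,0,0,0,-0.3],[0,0,0,0,0,0,-0.4],[0,0,0,0,0,0,-0.4]], "grip_force": 25}}

```text
time_s: 17.0
ee_pos: [503.3, 113.5, 50.0]
orientation: [3.14, 0.002, 2.93]
force: [-0.8, 0.0, 6.1]
opening: 36.5
grasp_force: 24.5
```

Call:
{"op": "move_arm", "data": {"motion": [[0,0,-0.002,0,0,0,-0.5],[0,0,-0.006,0,0,0,-0.5],[0,0,-0.012,0,0,0,-0.5],[0,0,-0.02,0,0,0,-0.5],[0,0,-0.03,0,0,0,-0.5],[0,0,-0.045,0,0,0,-0.5],[0,0,-0.06,0,0,0,-0.5],[0,0,-0.06,0,0,0,-0.5]]}}

```text
time_s: 17.67
ee_pos: [504.4, 113.5, 112.0]
orientation: [3.139, 0.004, 2.93]
force: [0.2, -0.3, -0.5]
opening: 36.5
grasp_force: 25.2
```

```bash
cat > f.py <<'E'
from go import *
st()
eyes.get_image('scene')
for d in eyes.trace('mount','scene'): print(round(d['score'],2),d['rect'])
st()
q=np.array([499,-306]); print(proj('scene',[502,113,90]))
im=shot('wrist','w9')
for d in eyes.trace('mount','wrist'): print('w',round(d['score'],2),d['rect'])
im=cv2.imread('pics/w9.png')
sc=cv2.imread('pics/s9.png') if 0 else eyes.get_image('scene')[:,:,::-1]
cv2.imwrite('pics/m9.png',np.hstack([cv2.resize(sc[120:220,170:260],(540,600),interpolation=2),cv2.resize(im[150:350,180:330],(260,347))[:347] if 0 else cv2.resize(im[130:384,200:310],(260,600))]))
E
python3 f.py; python3 go.py w 499 -306 110
```

```text
t 17.67 tcp [504.4 113.5 112. ] box [  2.2   1.  112. ] yaw [179.9   0.3 167.9] F [ 0.2 -0.3 -0.5] Fbox [ 0.2 -0.2] open 36.5 25.2
0.49 [173.0, 151.6, 182.5, 163.8]
0.41 [214.3, 166.7, 217.0, 176.3]
t 17.77 tcp [503.  113.3 109.7] box [  0.9   0.5 109.7] yaw [1.799e+02 1.000e-01 1.679e+02] F [-0.6 -0.1 -0.3] Fbox [-0.6 -0.2] open 36.5 25.2
[221.18969195 174.27174656]
w 0.91 [215.3, 205.7, 293.2, 288.5]
w 0.64 [118.6, 313.3, 394.3, 383.4]
t 17.92 tcp [501.9 113.  108.3] box [-1.000e-01  0.000e+00  1.083e+02] yaw [-1.800e+02 -1.000e-01  1.679e+02] F [ 0.3  0.7 -0.7] Fbox [0.1 0.8] open 36.7 25.2
tool shift mm [ -85.1 -410.3   -1.6]
```

View pics/m9.png

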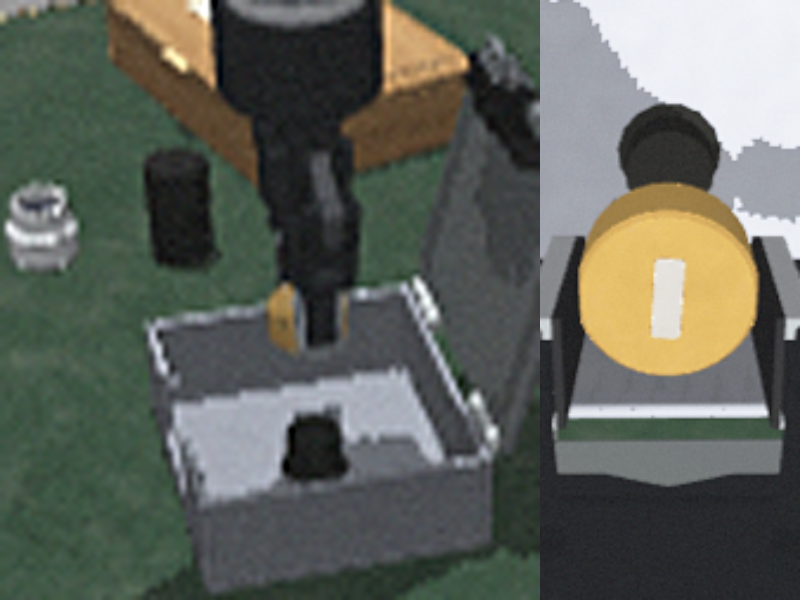

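```bash
cat > g.py <<'E'
from go import *
from scipy.optimize import minimize
p,M=st(); Cm=cam('wrist'); eyes.get_image('wrist'); d=eyes.trace('mount','wrist')[0]; m=d['region']; print(d['rect'],m.sum())
c=cam('wrist'); print('cam in tool',(M.T@(-c[1].T@c[2]-p)).round())
a=np.linspace(0,2*np.pi,40)
def mask(q):
    x,y,z,t=q; Rt=M@R.from_rotvec([0,t,0]).as_matrix()
    o=p+M@[x,y,z]
    pts=np.array([proj('wrist',o+Rt@[19*np.cos(k),19*np.sin(k),h],Cm) for h in(-9,9) for k in a],np.float32)
    im=np.zeros(m.shape,np.uint8); cv2.fillConvexPoly(im,cv2.convexHull((pts*16).astype(np.int32)),1,cv2.LINE_8,4); return im>0
def cost(q): k=mask(q); return 1-(k&m).sum()/(k|m).sum()
for t0 in(-.5,-.25,0,.25,.5):
    f=minimize(cost,[0,0,8,t0],method='Nelder-Mead',options=dict(initial_simplex=[[0,0,8,t0],[4,0,8,t0],[0,3,8,t0],[0,0,14,t0],[0,0,8,t0+.15]],maxiter=150)); print(t0,f.x.round(2),round(f.fun,3))
E
python3 g.py
```

```text
t 17.92 tcp [501.9 113.  108.3] box [-1.000e-01  0.000e+00  1.083e+02] yaw [-1.800e+02 -1.000e-01  1.679e+02] F [ 0.3  0.7 -0.7] Fbox [0.1 0.8] open 36.7 25.2
[217.9, 207.5, 293.1, 289.7] 4900
cam in tool [  72.    1. -125.]
-0.5 [-0.73  0.48 13.98 -0.51] 0.032
-0.25 [-0.89  0.48 16.12 -0.17] 0.021
0 [-2.73  0.35 18.16  0.05] 0.021
0.25 [-2.37  0.43 16.78  0.21] 0.03
0.5 [-2.97  0.34 18.37  0.07] 0.021
```

Call:
{"op": "move_arm", "data": {"motion": [[-0.003,-0.015,-0.005,0,0,0,-0.5],[-0.009,-0.04,-0.01,0,0,0,-0.5],[-0.016,-0.075,-0.01,0,0,0,-0.5],[-0.023,-0.11,-0.01,0,0,0,-0.5],[-0.03,-0.145,-0.01,0,0,0,-0.5],[-0.037,-0.18,-0.01,0,0,0,-0.5],[-0.043,-0.21,-0.01,0,0,0,-0.5],[-0.048,-0.23,-0.01,0,0,0,-0.5]]}}

```text
time_s: 18.68
ee_pos: [500.0, -125.7, 118.5]
orientation: [-3.14, -0.001, 2.926]
force: [-0.2, -0.4, -0.3]
opening: 36.3
grasp_force: 25.2
```

Call:
{"op": "move_arm", "data": {"motion": [[-0.005,-0.025,0,0,0,0,-0.5],[-0.012,-0.06,0,0,0,0,-0.5],[-0.02,-0.095,0,0,0,0,-0.5],[-0.027,-0.13,0,0,0,0,-0.5],[-0.032,-0.155,0,0,0,0,-0.5],[-0.035,-0.17,0,0,0,0,-0.5],[-0.037,-0.18,0,0,0,0,-0.5],[-0.037,-0.18,0,0,0,0,-0.5]]}}

```text
time_s: 19.35
ee_pos: [498.9, -307.1, 118.5]
orientation: [-3.141, -0.0, 2.928]
force: [0.4, 0.3, -0.7]
opening: 36.4
grasp_force: 25.2
```

```bash
python3 go.py w 499 -306 40
```

```text
t 19.35 tcp [ 498.9 -307.1  118.5] box [  85.  -411.4  118.5] yaw [-180.    -0.   167.8] F [ 0.4  0.3 -0.7] Fbox [0.3 0.4] open 36.4 25.2
tool shift mm [ 0.2  1.1 78.5]
```

Call:
{"op": "move_arm", "data": {"motion": [[0,0,0.02,0,0,0,-0.5],[0,0,0.04,0,0,0,-0.5],[0,0,0.055,0,0,0,-0.5],[0,0,0.067,0,0,0,-0.5],[0,0,0.075,0,0,0,-0.5],[0,0,0.08,0,0,0,-0.5],[0,0,0.08,0,0,0,-0.5]]}}

```text
time_s: 19.93
ee_pos: [499.3, -304.6, 38.0]
orientation: [3.141, -0.001, 2.931]
force: [0.1, -0.6, -0.6]
opening: 36.3
grasp_force: 25.2
```

Call:
{"op": "move_arm", "data": {"motion": [[0,0,0.002,0,0,0,-0.5],[0,0,0.004,0,0,0,-0.5],[0,0,0.006,0,0,0,-0.5],[0,0,0.006,0,0,0,-0.5]]}}

```text
time_s: 20.27
ee_pos: [499.5, -305.6, 32.9]
orientation: [-3.142, 0.0, 2.93]
force: [0.1, 0.8, 0.6]
opening: 36.4
grasp_force: 25.2
```

Call:
{"op": "move_arm", "data": {"motion": [[0,0,0.002,0,0,0,-0.5],[0,0,0.004,0,0,0,-0.5],[0,0,0.005,0,0,0,-0.5],[0,0,0.005,0,0,0,-0.5]]}}

```text
time_s: 20.6
ee_pos: [499.2, -305.5, 27.5]
orientation: [3.141, -0.0, 2.93]
force: [0.4, 0.8, 0.4]
opening: 36.1
grasp_force: 25.2
```

Call:
{"op": "move_arm", "data": {"motion": [[0,0,0.001,0,0,0,-0.5],[0,0,0.002,0,0,0,-0.5],[0,0,0.003,0,0,0,-0.5],[0,0,0.003,0,0,0,-0.5]]}}

```text
time_s: 20.93
ee_pos: [499.3, -305.5, 24.6]
orientation: [3.141, -0.0, 2.93]
force: [0.8, -0.4, -0.7]
opening: 36.3
grasp_force: 25.2
```

Call:
{"op": "move_arm", "data": {"motion": [[0,0,0.001,0,0,0,-0.5],[0,0,0.002,0,0,0,-0.5],[0,0,0.002,0,0,0,-0.5]]}}

```text
time_s: 21.18
ee_pos: [499.3, -305.5, 22.6]
orientation: [3.141, -0.0, 2.93]
force: [0.4, -0.2, -0.4]
opening: 36.0
grasp_force: 25.2
```

Call:
{"op": "move_arm", "data": {"motion": [[0,0,0.001,0,0,0,-0.5],[0,0,0.0015,0,0,0,-0.5],[0,0,0.0015,0,0,0,-0.5]]}}

```text
time_s: 21.43
ee_pos: [499.5, -305.6, 21.7]
orientation: [3.141, 0.0, 2.93]
force: [-0.7, 1.3, 4.7]
opening: 36.3
grasp_force: 25.6
```

Call:
{"op": "move_arm", "data": {"motion": [[0,0,0.001,0,0,0,-0.5],[0,0,0.0015,0,0,0,-0.5],[0,0,0.0015,0,0,0,-0.5]]}}

```text
time_s: 21.68
ee_pos: [499.5, -305.7, 21.5]
orientation: [3.141, 0.0, 2.93]
force: [-6.0, 2.6, 19.8]
opening: 35.9
grasp_force: 26.9
```

Call:
{"op": "move_arm", "data": {"motion": [[0,0,-0.001,0,0,0,-0.5],[0,0,-0.001,0,0,0,-0.1],[0,0,-0.001,0,0,0,0],[0,0,-0.001,0,0,0,0.1],[0,0,-0.001,0,0,0,0.2],[0,0,-0.001,0,0,0,0.3],[0,0,-0.001,0,0,0,0.35],[0,0,-0.001,0,0,0,0.35]]}}

```text
time_s: 22.35
ee_pos: [499.4, -305.5, 20.7]
orientation: [3.142, -0.0, 2.93]
force: [0.4, -1.1, -0.3]
opening: 57.5
grasp_force: 0.0
```

Call:
{"op": "move_arm", "data": {"motion": [[0,0,-0.005,0,0,0,0.35],[0,0,-0.02,0,0,0,0.35],[0,0,-0.05,0,0,0,0.35],[0,0,-0.08,0,0,0,0.35],[0,0,-0.12,0,0,0,0.35],[0,0,-0.15,0,0,0,0.35],[0,0,-0.15,0,0,0,0.35]]}}

```text
time_s: 22.93
ee_pos: [502.8, -307.9, 177.6]
orientation: [-3.139, 0.011, 2.93]
force: [1.3, -0.5, 0.4]
opening: 57.7
grasp_force: 0.0
```

```bash
cat > k.py <<'E'
from go import *
from scipy.optimize import least_squares
st(); a=np.linspace(0,6.28,40)
for n in('wrist','scene'):
    eyes.get_image(n); Cm=cam(n)
    for d in eyes.trace('mount',n):
        def bb(q):
            pts=np.array([proj(n,[q[0]+19*np.cos(k),q[1]+19*np.sin(k),z],Cm) for z in(2,20) for k in a]); return np.r_[pts.min(0),pts.max(0)]
        f=least_squares(lambda q:bb(q)-np.array(d['rect']),(499,-306)); print(n,round(d['score'],2),np.round(d['rect']),f.x.round(1),f.fun.round(1))
for d in eyes.trace('lid','scene'): print('lid',round(d['score'],2),np.round(d['rect']))
for q in('timer','loupe','lens_can'): print(q,[(np.round(d['centre']).tolist(),round(d['score'],2)) for d in eyes.spot_point(q,'scene')])
E
python3 k.py
```

```text
t 22.93 tcp [ 502.8 -307.9  177.6] box [  88.9 -411.4  177.6] yaw [-179.8    0.6  167.8] F [ 1.3 -0.5  0.4] Fbox [ 1.4 -0.2] open 57.7 0.0
scene 0.85 [288. 290. 306. 308.] [ 492.9 -307.7] [ 0.1 -1.  -0.1  1. ]
lid 0.78 [242. 126. 269. 196.]
lid 0.72 [326. 178. 366. 216.]
timer [([209.0, 262.0], 0.97)]
loupe [([175.0, 164.0], 0.54)]
lens_can [([198.0, 158.0], 0.7)]
```

Call:
{"op": "move_arm", "data": {"motion": [[0.03,0,0,0,0,0,0.35],[0.03,0,0,0,0,0,0.35],[0.03,0,0,0,0,0,0.35]]}}

```text
time_s: 23.58
ee_pos: [468.3, -299.1, 170.0]
orientation: [3.141, -0.003, 2.929]
force: [1.1, -0.2, 0.5]
opening: 57.9
grasp_force: 0.0
```

```bash
cat >> k.py <<'E'
im=eyes.get_image('wrist'); C=cam('wrist')
L=eyes.trace('mount','wrist'); print([(round(d['score'],2),np.round(d['rect'])) for d in L])
print('pred',proj('wrist',[496,-306,2],C),proj('wrist',[496,-306,20],C))
hsv=cv2.cvtColor(im,cv2.COLOR_RGB2HSV); g=cv2.inRange(hsv,(12,90,60),(30,255,255)); c,_=cv2.findContours(g,0,1)
for k in c:
    if cv2.contourArea(k)>300:
        P=np.array([onz('wrist',x,20,C)[:2] for x in k[:,0]],np.float32); r=cv2.minAreaRect(P); print('gold px',cv2.boundingRect(k),'rect at z20',r)
E
python3 k.py
```

```text
t 23.58 tcp [ 468.3 -299.1  170. ] box [  53.4 -410.   170. ] yaw [ 1.800e+02 -1.000e-01  1.678e+02] F [ 1.1 -0.2  0.5] Fbox [1.1 0.1] open 57.9 0.0
wrist 0.82 [235. 187. 271. 228.] [ 499.9 -306. ] [-1.   0.2  1.  -0.2]
scene 0.58 [289. 288. 304. 307.] [ 494.2 -303.6] [-1.5 -0.4  1.5  0.3]
lid 0.96 [238. 128. 271. 196.]
lid 0.72 [316. 177. 364. 218.]
lid 0.52 [193. 126. 269. 219.]
lid 0.18 [195. 142. 206. 165.]
timer [([208.0, 262.0], 0.8)]
loupe [([177.0, 164.0], 0.45), ([300.0, 300.0], 0.17)]
lens_can []
[(0.96, array([235., 188., 274., 227.]))]
pred [252.23195606 200.14655759] [252.13081687 205.95603392]
gold px (235, 186, 38, 39) rect at z20 ((495.6919250488281, -304.5153503417969), (36.620155334472656, 39.7017707824707), 77.85916137695312)
gold px (0, 0, 182, 46) rect at z20 ((307.9549865722656, -404.5418395996094), (159.24905395507812, 3.797559976577759), 89.958251953125)
```

```bash
python3 -c "
from rig import arm; print(arm.close_job())"
```

```text
the job is handed in; nothing more can be done
None
```

The job is handed in: the grey box's lid stands open at about 1.8 rad, the mount is released upright in the tray within about 10 mm of its centre, and I saw no contact with the loupe, lens can or timer. The highest single reading while working the lid was about 20 N, but forces were only read at the end of each move call; no verdict came back.

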